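# Find the bench spinner with the tight bearing and fit the rotor to it

### The arm

A 6-joint arm with a two-finger parallel gripper is mounted at the origin on a cart in front of the work surface, level with it; the furniture and walls round the work are solid. World frame = base frame: x ahead of the robot, y to its left, z up, the work surface at z = 0. Lengths are in m, angles in degrees, forces in N, time in s.
With the tool pointing down it reaches from about 0.4 to 0.825 m from the base axis. Payload 7 kg.
Tool frame: the origin (TCP) lies midway between the tips of the shut fingers; the grasp point (between the pads) lies 19 mm behind it; z points along the fingers, y is the line along which they close (so a half turn about z gives the same grasp; the last joint's range is limited). The gripper opens to 88 mm and grips with 3 to 60 N. Pads are 19 mm wide; open, the fingers measure 130 mm over their backs; the gripper's body (78 mm by 193 mm) begins 47 mm behind the grasp point.
Start: joints at [-49.727, 20.546, 0.682, 0, -70.136, -16.507], TCP at [0.272, -0.618, 0.227] pointing down, gripper open.
Joint ranges: [-176.03, 176.03], [-82.01, 121.73], [-58.28, 71.71], [-173.87, 95.51], [-174.79, -0.11], [-173.66, 173.66]. Speed limits (degrees/s): [136.94, 136.94, 172.46, 180, 180, 180].

### API

Orientations are given as [roll, pitch, yaw] about the fixed x, y, z axes, in that order (R = Rz(yaw) Ry(pitch) Rx(roll)).
In Python, from plant import r gives the robot as it stands. The module is installed in compiled form; this text tells all that it offers.
- The arm moves only by the tool play_rows, never from a script. Its argument "rows" is a list of rows, each an object with "slide": the shift along the tool's x, y, z as a fraction of full scale, a list of three; "delta_rot": the turn, a rotation vector about the tool's x, y, z as a fraction of full scale, a list of three; "fingers": the opening, from -1 (shut) to 1 (fully open). In form: [{"slide": [x, y, z], "delta_rot": [rx, ry, rz], "fingers": fingers}, ...]. A call has 1 to 8 rows; each row shifts and turns the commanded pose from where the row before left it, along the tool's axes as they then stand; what a row does not reach is not made up. Full scale, the value 1, is 0.15 m for a shift and 0.08 rad for a turn. A row lasts 1/8 s, in which the tool goes at most 62.5 mm and 10.7 degrees, less where a joint would pass 70% of its speed; a pose out of reach is approached as far as the arm can. A call with a number of a shift or a turn outside -1 to 1 is refused whole. A call with a gripper value outside its range is refused whole. The fingers move at their own pace and stop on an object; "squeeze" is the grip in N (left out, the last holds). Time passes only in rows, so rows that do not move let the fingers close. It gives the time, the measured TCP pose, the force, the opening and the grip force at its end, in the units of the state.
- r.get_state(): the state, without advancing time (a new reading comes with each control period).
- r.capture(name): name is "scene" or "top" or "wrist"; returns a dict with "image" (480x640x3 uint8, blue, green, red), "fx", "fy", "cx", "cy" (pixels), "distortion" ([k1, k2, p1, p2, k3] as OpenCV has them; the pictures are not rectified), "R" (3x3) and "t" (3): a world point X has camera coordinates R X + t; the wrist camera has in their place "T_tool_cam" (4x4, takes a point from camera to tool coordinates, whose origin is the TCP and whose axes are the flange's). Camera axes: x right, y down, z forward; pixel columns grow to the right and rows downward; lengths in m; the calibration is good to about 2 mm. A picture is of the moment at which its call begins: read the wrist's pose just before it. There is no depth.
- r.close_job(): hands the job in; it is judged then, once.
The state is a dict: "time_s": time; "joints": joint angles; "qd": joint speeds; "joint_torque": joint torques, N m; "tcp_pos": TCP position; "eef_rot": TCP orientation; "contact_force": force on the tool from outside, world axes, zero at the start; "moment": the same for the moment, N m; "gripper_width": finger opening in m; "gripper_force": force on a finger pad.
Only numpy, scipy, OpenCV 4.12 (cv2) and the standard library are available. Lean on these libraries where they do the work, as an engineer would, in place of code of your own. Each camera call takes 0.05 s, during which the arm holds its last target. There are 200 camera calls.

### The job

The covers are off the three bench spinners because two of them have worn bearings. Gently rock the bare spindles back and forth to feel which one has no free play - nudge them from either side with no more than about 10 N and do not pinch them, they are ground to size - and then set the rotor on that tight spindle, fully down on its flange before you let go. Leave the other things on the bench as they are.

Things in the scene. Friction and masses are not known exactly. Their poses are not given: they have to be found in the camera images.
- spinner_left: the left one of three bench spinners (mini centrifuges), alike to look at: round white housing 116 mm in diameter, 50 mm high, fixed, cover off, a nose with a rocker switch on its front; origin on its upright axis at bench height. Exactly one of the three has a tight bearing, the others are worn; which one changes
- seat_left (a point): top of the flange (29 mm in diameter, 62 mm above the bench) on which a rotor sits, in the middle of spinner_left. The bare round steel spindle, upright at rest, is 14 mm thick and stands 40 mm above the flange, the top 4 mm tapered. Pushed sideways 20 mm above the flange a tight one resists at once, 2.2 N per mm (rubber mount); a worn one first gives freely (under 0.3 N) for 4 mm or more to either side. Both spring back
- spinner_middle: the middle one of three bench spinners (mini centrifuges), alike to look at: round white housing 116 mm in diameter, 50 mm high, fixed, cover off, a nose with a rocker switch on its front; origin on its upright axis at bench height. Exactly one of the three has a tight bearing, the others are worn; which one changes
- seat_middle (a point): top of the flange (29 mm in diameter, 62 mm above the bench) on which a rotor sits, in the middle of spinner_middle. The bare round steel spindle, upright at rest, is 14 mm thick and stands 40 mm above the flange, the top 4 mm tapered. Pushed sideways 20 mm above the flange a tight one resists at once, 2.2 N per mm (rubber mount); a worn one first gives freely (under 0.3 N) for 4 mm or more to either side. Both spring back
- spinner_right: the right one of three bench spinners (mini centrifuges), alike to look at: round white housing 116 mm in diameter, 50 mm high, fixed, cover off, a nose with a rocker switch on its front; origin on its upright axis at bench height. Exactly one of the three has a tight bearing, the others are worn; which one changes
- seat_right (a point): top of the flange (29 mm in diameter, 62 mm above the bench) on which a rotor sits, in the middle of spinner_right. The bare round steel spindle, upright at rest, is 14 mm thick and stands 40 mm above the flange, the top 4 mm tapered. Pushed sideways 20 mm above the flange a tight one resists at once, 2.2 N per mm (rubber mount); a worn one first gives freely (under 0.3 N) for 4 mm or more to either side. Both spring back
- rotor: loose black six-place rotor, 0.13 kg: conical skirt 86 mm in diameter, 18 mm high, above it a straight round collar 40 mm in diameter from 18 to 50 mm height to grip by, a round bore 16 mm wide straight through; origin in the middle of its underside, z up along the bore. Starts flat on the bench in front of the spinners. Let go on a worn spindle it flops over
- dye_bottle: bystander, to be left alone: small dropper bottle, 42 mm in diameter, 84 mm high, behind the spinners; origin in the middle of its base
- amber_bottle: bystander, to be left alone: amber bottle, 48 mm in diameter, 96 mm high, behind the spinners; origin in the middle of its base
- marker: bystander, to be left alone: marker pen lying at the left, 132 mm long, 16 mm thick; origin under its middle
- forceps: bystander, to be left alone: steel forceps lying at the right, 126 mm long; origin under their middle
- tube_15: bystander, to be left alone: conical tube lying at the left, 119 mm long, 20 mm thick; origin under its middle
- kit_box: bystander, to be left alone: small carton 66x90x45 mm at the right; origin in the middle of its base
There are look-alikes about, which are no part of the job. Leave any blue or yellow look-alike of the rotor alone. What is shaped like the spinner_middle but green is not meant.

How it is judged:
By the outcome, as a careful person would: the job done as asked, in the order asked, and still so for the second after the job is handed in, with the robot touching nothing.
It also fails if it takes over 61 s, if anything falls off the work surface, if the arm or the gripper's body presses on something with over 40 N, if the wrist force passes 120 N, or if a joint passes its speed limit or range.

## Working session

There is one attempt and no reset: what is moved stays moved. The work goes in short steps, Python scripts to look and compute and a tool call to move; the robot and the scene stay as the last step left them, time stands still between calls to the robot, and variables do not carry over. Pictures are saved under pics/ and viewed, at most 10 in all, crops included, and the job is handed in when it is done.

Besides the shell and the picture viewer there is one more tool, called after "Call:" as name(argument=value, ...) on one line, values as JSON. play_rows: Moves the arm, as the interface text tells. Shift numbers are shares of 0.15 m and turn numbers shares of 0.08 rad, none past 1 either way. Its arguments: {"type":"object","properties":{"rows":{"type":"array"},"squeeze":{"type":"number"}},"required":["rows"]}

```bash
mkdir -p pics
python3 - <<'E'
from plant import r
import cv2,pickle
print(r.get_state())
for n in ("scene","top"):
    c=r.capture(n); cv2.imwrite(f"pics/{n}0.png",c["image"]); pickle.dump(c,open(n+".pkl","wb"))
    print(n,{k:v for k,v in c.items() if k!="image"})
E
```

```text
{'time_s': 0.0, 'joints': array([-4.97259747e+01,  2.05903973e+01,  6.32009833e-01, -2.17904263e-02,
       -7.01351386e+01, -1.65062144e+01]), 'qd': array([ 0.0022001 ,  0.0488468 ,  0.03301621,  0.00699876, -0.08292549,
       -0.06248778]), 'joint_torque': array([-2.67394062e-04, -5.82719278e+01,  2.93058783e+01,  6.99735135e+00,
        6.84848113e-03, -1.91575682e-04]), 'tcp_pos': array([ 0.2718148 , -0.61729865,  0.22561575]), 'eef_rot': array([ 1.79904508e+02, -6.93527115e-03, -1.56239604e+02]), 'contact_force': array([-0.04336631, -0.44108055,  0.77129479]), 'moment': array([-0.00065464,  0.01349104,  0.0100298 ]), 'gripper_force': 0.0, 'gripper_width': 0.08781121592643848}
scene {'fx': 495.54266585600516, 'fy': 495.54266585600516, 'cx': 316.89958147319726, 'cy': 230.98323089876675, 'distortion': array([0.01472658, 0.        , 0.        , 0.        , 0.        ]), 'R': array([[ 0.49234615, -0.87038572, -0.00489561],
       [-0.65888986, -0.36902351, -0.65550423],
       [ 0.56873493,  0.32596065, -0.75517563]]), 't': array([-0.24654483,  0.38801767,  1.06820231])}
top {'fx': 594.0056692731632, 'fy': 594.0056692731632, 'cx': 325.64903782989023, 'cy': 239.18266359566113, 'distortion': array([0.06817151, 0.        , 0.        , 0.        , 0.        ]), 'R': array([[-0.01119216, -0.99990567,  0.00796116],
       [-0.99422233,  0.01027784, -0.10684716],
       [ 0.10675526, -0.00911102, -0.99424358]]), 't': array([-0.01293808,  0.49482617,  1.32801454])}
```

View pics/top0.png

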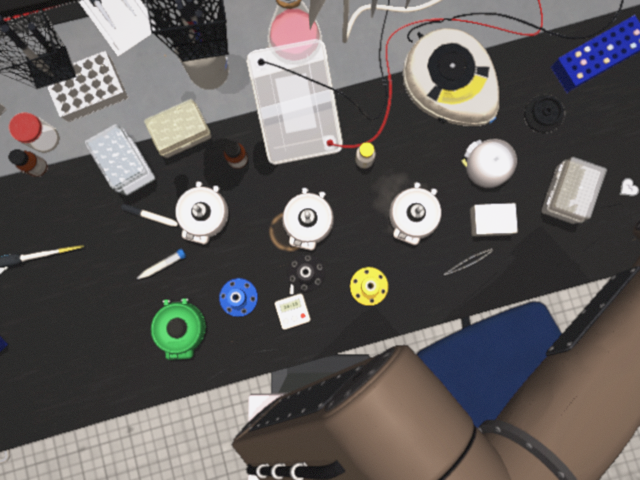

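View pics/scene0.png

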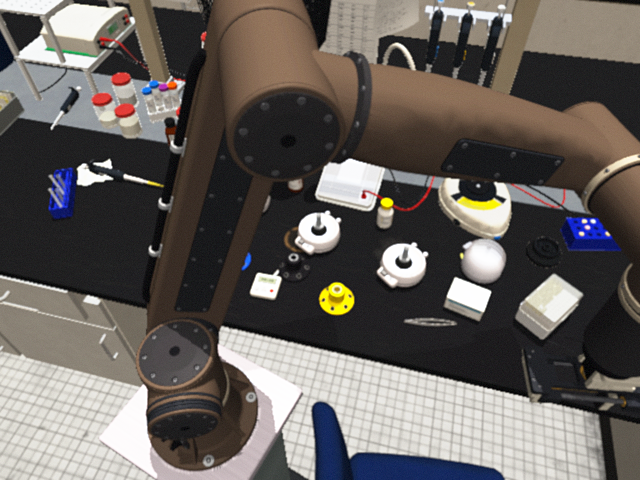

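The top view shows spinners at about (202,212), (307,219) and (416,213). The rotor candidates are blue (238,297), yellow (369,287), black (306,271) and a flat black disc at (545,113). The black one at (306,271) fits: it is in front of the spinners and has a collar. An enlarged crop will confirm it.

Run:
```python
import cv2
im=cv2.imread("pics/top0.png")
cv2.imwrite("pics/crop1.png",cv2.resize(im[170:310,165:455],None,fx=2.75,fy=2.75,interpolation=cv2.INTER_CUBIC))
```

```text
(no output)
```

View pics/crop1.png

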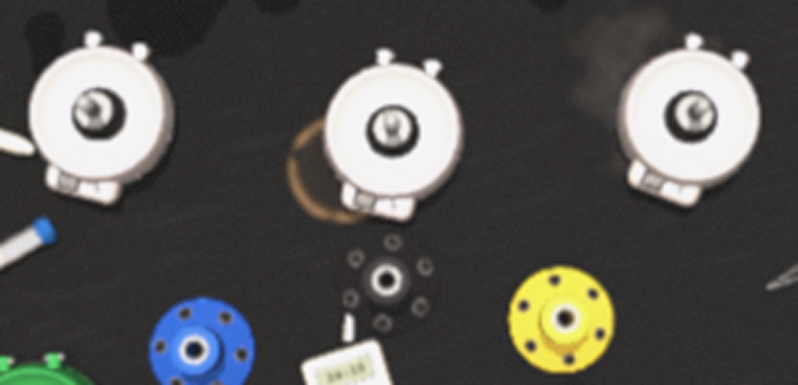

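The crop confirms the black six-hole rotor with its collar at crop (386,280). The flanges are at crop (99,113), (392,131) and (691,117).

```bash
cat > h.py <<'E'
import numpy as np,cv2
from scipy.spatial.transform import Rotation as Ro
def world(c,uv,z,pose=None):
    K=np.array([[c["fx"],0,c["cx"]],[0,c["fy"],c["cy"]],[0,0,1]])
    d=np.append(cv2.undistortPoints(np.array([[uv]],float),K,np.array(c["distortion"]))[0,0],1)
    if pose is None: R=c["R"].T; o=-R@c["t"]
    else:
        p,e=pose; T=c["T_tool_cam"]; Rt=Ro.from_euler("xyz",e,degrees=True).as_matrix()
        R=Rt@T[:3,:3]; o=p+Rt@T[:3,3]
    w=R@d; return o+w*(z-o[2])/w[2]
E
python3 - <<'E'
import pickle
from h import *
c=pickle.load(open("top.pkl","rb"))
for n,u,z in [("L",(99,113),.062),("M",(392,131),.062),("R",(691,117),.062),("Lh",(99,115),.05),("Mh",(393,131),.05),("Rh",(691,117),.05),("rotor",(386,280),.05),("Ltip",(92,103),.102),("Mtip",(393,118),.102),("Rtip",(699,106),.102),("timer",(345,360),.02)]:
    print(n,world(c,(165+u[0]/2.75,170+u[1]/2.75),z).round(4))
E
```

```text
L [0.5565 0.2582 0.062 ]
M [0.5396 0.0219 0.062 ]
R [ 0.5485 -0.2207  0.062 ]
Lh [0.5567 0.2606 0.05  ]
Mh [0.5413 0.0213 0.05  ]
Rh [ 0.5503 -0.2227  0.05  ]
rotor [0.4195 0.0279 0.05  ]
Ltip [0.5581 0.2557 0.102 ]
Mtip [0.5441 0.0201 0.102 ]
Rtip [ 0.5511 -0.2207  0.102 ]
timer [0.3557 0.0629 0.02  ]
```

Call:
play_rows(rows=[{"slide":[-0.24,0.23,0],"delta_rot":[0,0,1],"fingers":-0.36},{"slide":[-0.24,0.23,0],"delta_rot":[0,0,1],"fingers":-0.36},{"slide":[-0.24,0.23,0],"delta_rot":[0,0,1],"fingers":-0.36},{"slide":[-0.24,0.23,0],"delta_rot":[0,0,1],"fingers":-0.36},{"slide":[-0.24,0.23,0],"delta_rot":[0,0,1],"fingers":-0.36},{"slide":[-0.24,0.23,0],"delta_rot":[0,0,0.2],"fingers":-0.36},{"slide":[-0.24,0.23,0],"delta_rot":[0,0,0],"fingers":-0.36},{"slide":[-0.2,0.23,0],"delta_rot":[0,0,0],"fingers":-0.36}])

```text
time_s: 1.1
tcp_pos: [0.5044, -0.3014, 0.2262]
eef_rot: [180.0, -0.0, 179.9]
contact_force: [0.6, -0.7, 0.4]
gripper_width: 0.0279
gripper_force: 0.0
```

Call:
play_rows(rows=[{"slide":[-0.15,0.26,0.1],"delta_rot":[0,0,0],"fingers":-0.36},{"slide":[-0.15,0.27,0.1],"delta_rot":[0,0,0],"fingers":-0.36},{"slide":[0,0,0.1],"delta_rot":[0,0,0],"fingers":-0.36},{"slide":[0,0,0],"delta_rot":[0,0,0],"fingers":-0.36}])

```text
time_s: 1.6
tcp_pos: [0.5475, -0.2231, 0.18]
eef_rot: [180.0, -0.2, 180.0]
contact_force: [0.7, 0.6, -0.0]
gripper_width: 0.0277
gripper_force: 0.0
```

Run:
```python
from plant import r
import cv2,pickle
s=r.get_state();c=r.capture("wrist");pickle.dump((s,c),open("w1.pkl","wb"))
print(s["tcp_pos"],s["eef_rot"],c["T_tool_cam"],c["fx"],c["cx"],c["cy"],c["distortion"])
cv2.imwrite("pics/w1.png",c["image"])
```

```text
[ 0.54749038 -0.22314809  0.18001354] [179.97359846  -0.18431618 179.96348059] [[ 1.25211737e-04 -9.62958548e-01 -2.69649437e-01  7.21892205e-02]
 [ 9.99999892e-01 -1.04348063e-07  4.64722668e-04  6.46546740e-04]
 [-4.47536803e-04 -2.69649466e-01  9.62958444e-01 -1.58501008e-01]
 [ 0.00000000e+00  0.00000000e+00  0.00000000e+00  1.00000000e+00]] 360.9267623651639 327.43855836276805 236.401779788033 [-0.05498125  0.          0.          0.          0.        ]
```

View pics/w1.png

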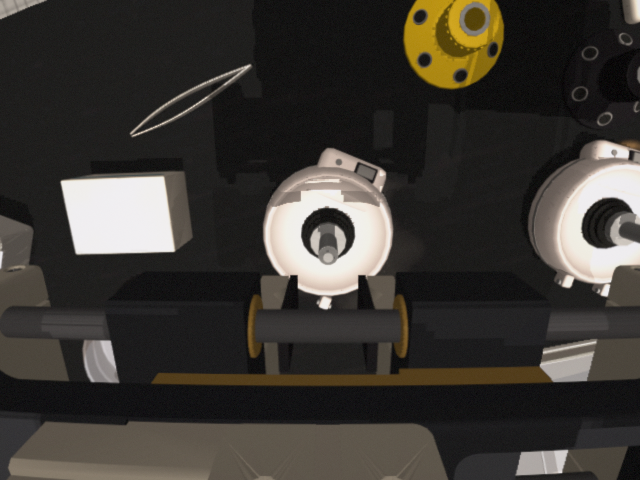

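The spindle tip shows at about (329,256), the flange centre at about (327,234) and the housing centre at about (328,229), with the fingers below at (278–375, 300).

Run:
```python
import pickle
from h import *
s,c=pickle.load(open("w1.pkl","rb")); P=(s["tcp_pos"],s["eef_rot"])
for n,u,z in [("tip",(328.5,257),.102),("flange",(327.5,234),.062),("house",(328,229),.05),("Mflange",(611,223),.062)]: print(n,world(c,u,z,P).round(4))
```

```text
tip [ 0.5561 -0.2216  0.102 ]
flange [ 0.5504 -0.2223  0.062 ]
house [ 0.5493 -0.2218  0.05  ]
Mflange [0.5412 0.0096 0.062 ]
```

Call:
play_rows(rows=[{"slide":[-0.03,0.01,0.2],"delta_rot":[0,0,0],"fingers":-0.36},{"slide":[0,0,0.25],"delta_rot":[0,0,0],"fingers":-0.36},{"slide":[0,0,0.2],"delta_rot":[0,0,0],"fingers":-0.36},{"slide":[0,0,0],"delta_rot":[0,0,0],"fingers":-0.36},{"slide":[0,0,0],"delta_rot":[0,0,0],"fingers":-0.36}])

```text
time_s: 2.28
tcp_pos: [0.5538, -0.2228, 0.0857]
eef_rot: [-180.0, 0.1, 179.9]
contact_force: [0.1, -0.3, -0.1]
gripper_width: 0.0279
gripper_force: 0.0
```

Call:
play_rows(rows=[{"slide":[0,0.03,0],"delta_rot":[0,0,0],"fingers":-0.36},{"slide":[0,0.025,0],"delta_rot":[0,0,0],"fingers":-0.36},{"slide":[0,0,0],"delta_rot":[0,0,0],"fingers":-0.36},{"slide":[0,0,0],"delta_rot":[0,0,0],"fingers":-0.36}])

```text
time_s: 2.78
tcp_pos: [0.5532, -0.2135, 0.0843]
eef_rot: [-180.0, 0.0, 180.0]
contact_force: [0.0, 0.9, -0.2]
gripper_width: 0.0278
gripper_force: 0.0
```

Call:
play_rows(rows=[{"slide":[0,0.012,0],"delta_rot":[0,0,0],"fingers":-0.36},{"slide":[0,0,0],"delta_rot":[0,0,0],"fingers":-0.36},{"slide":[0,0,0],"delta_rot":[0,0,0],"fingers":-0.36}])

```text
time_s: 3.15
tcp_pos: [0.553, -0.2119, 0.084]
eef_rot: [-180.0, -0.0, 179.9]
contact_force: [1.0, 0.3, -0.1]
gripper_width: 0.028
gripper_force: 0.0
```

Call:
play_rows(rows=[{"slide":[0,0,0],"delta_rot":[0,0,0],"fingers":-0.36}])

```text
time_s: 3.28
tcp_pos: [0.553, -0.2119, 0.084]
eef_rot: [180.0, -0.0, 179.9]
contact_force: [-0.0, -0.1, -1.1]
gripper_width: 0.0279
gripper_force: 0.0
```

Call:
play_rows(rows=[{"slide":[0,-0.06,0],"delta_rot":[0,0,0],"fingers":-0.36},{"slide":[0,-0.06,0],"delta_rot":[0,0,0],"fingers":-0.36},{"slide":[0,0,0],"delta_rot":[0,0,0],"fingers":-0.36},{"slide":[0,0,0],"delta_rot":[0,0,0],"fingers":-0.36}])

```text
time_s: 3.78
tcp_pos: [0.5529, -0.2301, 0.084]
eef_rot: [180.0, -0.0, 179.9]
contact_force: [-0.6, 0.5, -0.8]
gripper_width: 0.0281
gripper_force: 0.0
```

Call:
play_rows(rows=[{"slide":[0,-0.01,0],"delta_rot":[0,0,0],"fingers":-0.36},{"slide":[0,0,0],"delta_rot":[0,0,0],"fingers":-0.36},{"slide":[0,0,0],"delta_rot":[0,0,0],"fingers":-0.36}])

```text
time_s: 4.15
tcp_pos: [0.5531, -0.2313, 0.0841]
eef_rot: [180.0, 0.0, 179.9]
contact_force: [0.3, 0.1, -0.5]
gripper_width: 0.0283
gripper_force: 0.0
```

Call:
play_rows(rows=[{"slide":[0,-0.01,0],"delta_rot":[0,0,0],"fingers":-0.36},{"slide":[0,0,0],"delta_rot":[0,0,0],"fingers":-0.36},{"slide":[0,0,0],"delta_rot":[0,0,0],"fingers":-0.36}])

```text
time_s: 4.53
tcp_pos: [0.553, -0.2329, 0.0841]
eef_rot: [180.0, -0.0, 179.9]
contact_force: [-0.5, 0.5, 0.2]
gripper_width: 0.0281
gripper_force: 0.0
```

Run:
```python
from plant import r
import cv2,pickle
s=r.get_state();c=r.capture("wrist");pickle.dump((s,c),open("w2.pkl","wb"))
cv2.imwrite("pics/w2.png",c["image"])
print(s["contact_force"],r.get_state()["contact_force"])
```

```text
[-0.51100485  0.53279159  0.23320841] [ 0.03241848 -0.58518794  0.07272328]
```

View pics/w2.png

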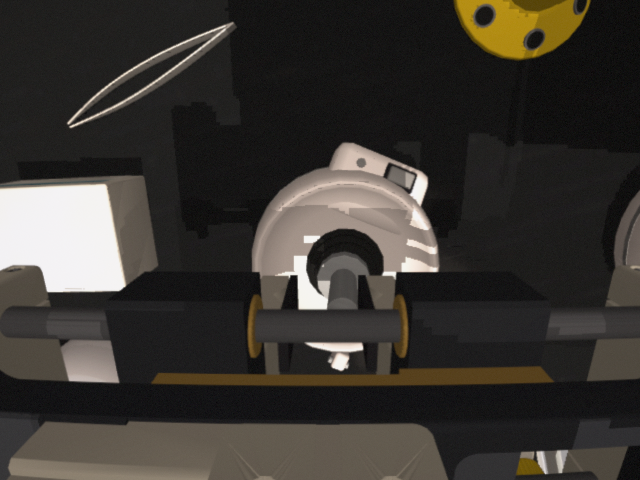

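On the right spindle, pictured between the fingers at (343,290), the 21 mm sweep far exceeded the 14 mm of clearance and met no force on either side. It is worn, so I go on to the middle one.

Call:
play_rows(rows=[{"slide":[0,0.07,0],"delta_rot":[0,0,0],"fingers":-0.36},{"slide":[0,0,-0.3],"delta_rot":[0,0,0],"fingers":-0.36},{"slide":[0,0,-0.3],"delta_rot":[0,0,0],"fingers":-0.36},{"slide":[0.02,0.35,0],"delta_rot":[0,0,0],"fingers":-0.36},{"slide":[0.02,0.35,0],"delta_rot":[0,0,0],"fingers":-0.36},{"slide":[0.02,0.35,0],"delta_rot":[0,0,0],"fingers":-0.36},{"slide":[0.01,0.35,0],"delta_rot":[0,0,0],"fingers":-0.36},{"slide":[0,0.22,0],"delta_rot":[0,0,0],"fingers":-0.36}])

```text
time_s: 5.58
tcp_pos: [0.5423, 0.0233, 0.1743]
eef_rot: [180.0, 0.0, -180.0]
contact_force: [0.8, -0.7, 1.3]
gripper_width: 0.0274
gripper_force: 0.0
```

Call:
play_rows(rows=[{"slide":[0,0,0],"delta_rot":[0,0,0],"fingers":-0.36},{"slide":[0,0,0],"delta_rot":[0,0,0],"fingers":-0.36}])

```text
time_s: 5.82
tcp_pos: [0.5426, 0.021, 0.1741]
eef_rot: [-180.0, -0.0, 180.0]
contact_force: [0.3, -0.9, 0.6]
gripper_width: 0.0284
gripper_force: 0.0
```

Run:
```python
from plant import r
import cv2,pickle
s=r.get_state();c=r.capture("wrist");pickle.dump((s,c),open("w3.pkl","wb"))
cv2.imwrite("pics/w3.png",c["image"])
print(s["tcp_pos"],s["eef_rot"])
```

```text
[0.54258243 0.02096232 0.17405532] [-1.79997601e+02 -5.74721459e-03  1.79982294e+02]
```

View pics/w3.png

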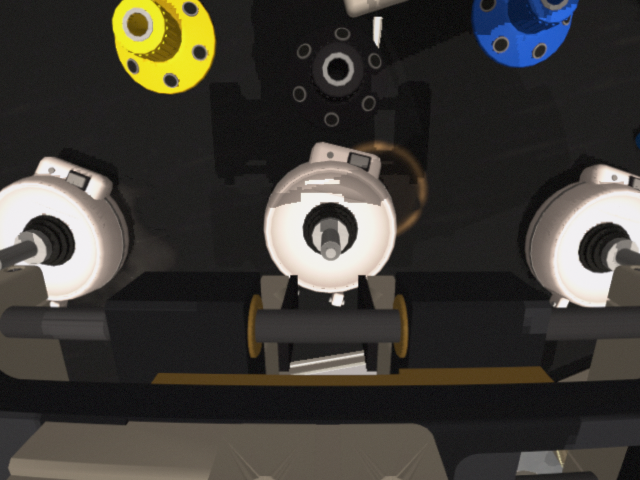

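The middle spindle tip is at (331,252), its flange at (330,228), and the black rotor's bore at (338,69).

Run:
```python
import pickle
from h import *
s,c=pickle.load(open("w3.pkl","rb")); P=(s["tcp_pos"],s["eef_rot"])
for n,u,z in [("tip",(330.5,252.5),.102),("flange",(330,228),.062),("rotor",(338,69),.05),("Lfl",(607,240),.062),("Rfl",(50,242),.062)]: print(n,world(c,u,z,P).round(4))
```

```text
tip [0.5462 0.0238 0.102 ]
flange [0.5394 0.0237 0.062 ]
rotor [0.4231 0.0294 0.05  ]
Lfl [0.5492 0.2481 0.062 ]
Rfl [ 0.5508 -0.203   0.062 ]
```

Call:
play_rows(rows=[{"slide":[-0.03,0.01,0.2],"delta_rot":[0,0,0],"fingers":-0.36},{"slide":[0,0,0.25],"delta_rot":[0,0,0],"fingers":-0.36},{"slide":[0,0,0.15],"delta_rot":[0,0,0],"fingers":-0.36},{"slide":[0,0,0],"delta_rot":[0,0,0],"fingers":-0.36},{"slide":[0,0,0],"delta_rot":[0,0,0],"fingers":-0.36}])

```text
time_s: 6.5
tcp_pos: [0.548, 0.0217, 0.085]
eef_rot: [180.0, 0.1, 179.9]
contact_force: [0.9, -0.2, 0.5]
gripper_width: 0.0281
gripper_force: 0.0
```

Call:
play_rows(rows=[{"slide":[0,0.03,0],"delta_rot":[0,0,0],"fingers":-0.36},{"slide":[0,0.02,0],"delta_rot":[0,0,0],"fingers":-0.36},{"slide":[0,0,0],"delta_rot":[0,0,0],"fingers":-0.36},{"slide":[0,0,0],"delta_rot":[0,0,0],"fingers":-0.36}])

```text
time_s: 7.0
tcp_pos: [0.5474, 0.0298, 0.0843]
eef_rot: [180.0, 0.0, 179.9]
contact_force: [0.9, 0.1, -0.9]
gripper_width: 0.028
gripper_force: 0.0
```

Call:
play_rows(rows=[{"slide":[0,0.011,0],"delta_rot":[0,0,0],"fingers":-0.36},{"slide":[0,0,0],"delta_rot":[0,0,0],"fingers":-0.36},{"slide":[0,0,0],"delta_rot":[0,0,0],"fingers":-0.36}])

```text
time_s: 7.38
tcp_pos: [0.5474, 0.0311, 0.0841]
eef_rot: [-180.0, -0.0, 179.9]
contact_force: [1.0, -2.2, 1.4]
gripper_width: 0.0279
gripper_force: 0.8
```

Call:
play_rows(rows=[{"slide":[0,0.011,0],"delta_rot":[0,0,0],"fingers":-0.36},{"slide":[0,0,0],"delta_rot":[0,0,0],"fingers":-0.36},{"slide":[0,0,0],"delta_rot":[0,0,0],"fingers":-0.36}])

```text
time_s: 7.75
tcp_pos: [0.5474, 0.0327, 0.0842]
eef_rot: [-180.0, 0.0, 179.9]
contact_force: [-0.0, -3.9, 4.1]
gripper_width: 0.0281
gripper_force: 2.1
```

Call:
play_rows(rows=[{"slide":[0,-0.06,0],"delta_rot":[0,0,0],"fingers":-0.36},{"slide":[0,-0.056,0],"delta_rot":[0,0,0],"fingers":-0.36},{"slide":[0,0,0],"delta_rot":[0,0,0],"fingers":-0.36},{"slide":[0,0,0],"delta_rot":[0,0,0],"fingers":-0.36}])

```text
time_s: 8.25
tcp_pos: [0.5473, 0.0155, 0.0839]
eef_rot: [180.0, -0.0, 179.9]
contact_force: [-0.4, 1.6, -0.4]
gripper_width: 0.0281
gripper_force: 0.3
```

Call:
play_rows(rows=[{"slide":[0,-0.01,0],"delta_rot":[0,0,0],"fingers":-0.36},{"slide":[0,0,0],"delta_rot":[0,0,0],"fingers":-0.36},{"slide":[0,0,0],"delta_rot":[0,0,0],"fingers":-0.36}])

```text
time_s: 8.62
tcp_pos: [0.5474, 0.0143, 0.084]
eef_rot: [180.0, 0.0, 179.9]
contact_force: [0.1, 3.0, -0.3]
gripper_width: 0.0279
gripper_force: 1.2
```

The middle spindle resists at once on both sides: contacts at y≈0.0304 and 0.0160 are exactly the clearance apart, so it is tight, with its centre at y≈0.0232. I rotate in place to find its x the same way.

Call:
play_rows(rows=[{"slide":[0.016,0.059,0],"delta_rot":[0,0,0],"fingers":-0.36},{"slide":[0,0,0],"delta_rot":[0,0,-1],"fingers":-0.36},{"slide":[0,0,0],"delta_rot":[0,0,-1],"fingers":-0.36},{"slide":[0,0,0],"delta_rot":[0,0,-1],"fingers":-0.36},{"slide":[0,0,0],"delta_rot":[0,0,-1],"fingers":-0.36},{"slide":[0,0,0],"delta_rot":[0,0,-1],"fingers":-0.36},{"slide":[0,0,0],"delta_rot":[0,0,-1],"fingers":-0.36},{"slide":[0,0,0],"delta_rot":[0,0,-1],"fingers":-0.36}])

```text
time_s: 9.62
tcp_pos: [0.5447, 0.0231, 0.0841]
eef_rot: [-180.0, -0.0, -147.8]
contact_force: [-1.0, 0.2, -0.3]
gripper_width: 0.028
gripper_force: 0.0
```

Call:
play_rows(rows=[{"slide":[0,0,0],"delta_rot":[0,0,-1],"fingers":-0.36},{"slide":[0,0,0],"delta_rot":[0,0,-1],"fingers":-0.36},{"slide":[0,0,0],"delta_rot":[0,0,-1],"fingers":-0.36},{"slide":[0,0,0],"delta_rot":[0,0,-1],"fingers":-0.36},{"slide":[0,0,0],"delta_rot":[0,0,-1],"fingers":-0.36},{"slide":[0,0,0],"delta_rot":[0,0,-1],"fingers":-0.36},{"slide":[0,0,0],"delta_rot":[0,0,-1],"fingers":-0.36},{"slide":[0,0,0],"delta_rot":[0,0,-1],"fingers":-0.36}])

```text
time_s: 10.62
tcp_pos: [0.5447, 0.0231, 0.0841]
eef_rot: [180.0, -0.0, -111.1]
contact_force: [-0.3, -0.1, -0.2]
gripper_width: 0.0283
gripper_force: 0.0
```

Call:
play_rows(rows=[{"slide":[0,0,0],"delta_rot":[0,0,-1],"fingers":-0.36},{"slide":[0,0,0],"delta_rot":[0,0,-1],"fingers":-0.36},{"slide":[0,0,0],"delta_rot":[0,0,-1],"fingers":-0.36},{"slide":[0,0,0],"delta_rot":[0,0,-1],"fingers":-0.36},{"slide":[0,0,0],"delta_rot":[0,0,-0.63],"fingers":-0.36},{"slide":[0,0,0],"delta_rot":[0,0,0],"fingers":-0.36},{"slide":[0,0,0],"delta_rot":[0,0,0],"fingers":-0.36}])

```text
time_s: 11.5
tcp_pos: [0.5449, 0.023, 0.0841]
eef_rot: [180.0, -0.0, -90.1]
contact_force: [0.6, -0.1, -0.6]
gripper_width: 0.028
gripper_force: 0.0
```

Call:
play_rows(rows=[{"slide":[0,-0.04,0],"delta_rot":[0,0,0],"fingers":-0.36},{"slide":[0,0,0],"delta_rot":[0,0,0],"fingers":-0.36},{"slide":[0,0,0],"delta_rot":[0,0,0],"fingers":-0.36}])

```text
time_s: 11.88
tcp_pos: [0.5509, 0.0228, 0.0839]
eef_rot: [180.0, -0.0, -90.1]
contact_force: [-0.0, 0.0, -0.5]
gripper_width: 0.028
gripper_force: 0.0
```

Call:
play_rows(rows=[{"slide":[0,-0.012,0],"delta_rot":[0,0,0],"fingers":-0.36},{"slide":[0,0,0],"delta_rot":[0,0,0],"fingers":-0.36},{"slide":[0,0,0],"delta_rot":[0,0,0],"fingers":-0.36}])

```text
time_s: 12.25
tcp_pos: [0.5527, 0.0229, 0.084]
eef_rot: [180.0, -0.0, -90.1]
contact_force: [-0.1, 0.2, 0.5]
gripper_width: 0.0282
gripper_force: 0.0
```

Call:
play_rows(rows=[{"slide":[0,-0.01,0],"delta_rot":[0,0,0],"fingers":-0.36},{"slide":[0,0,0],"delta_rot":[0,0,0],"fingers":-0.36},{"slide":[0,0,0],"delta_rot":[0,0,0],"fingers":-0.36}])

```text
time_s: 12.62
tcp_pos: [0.554, 0.0228, 0.084]
eef_rot: [180.0, -0.0, -90.1]
contact_force: [-1.5, -0.4, 2.1]
gripper_width: 0.0279
gripper_force: 0.9
```

Call:
play_rows(rows=[{"slide":[0,-0.006,0],"delta_rot":[0,0,0],"fingers":-0.36},{"slide":[0,0,0],"delta_rot":[0,0,0],"fingers":-0.36},{"slide":[0,0,0],"delta_rot":[0,0,0],"fingers":-0.36}])

```text
time_s: 13.0
tcp_pos: [0.5549, 0.0228, 0.084]
eef_rot: [180.0, -0.0, -90.1]
contact_force: [-3.7, -0.3, 2.9]
gripper_width: 0.028
gripper_force: 1.7
```

Call:
play_rows(rows=[{"slide":[0,0.06,0],"delta_rot":[0,0,0],"fingers":-0.36},{"slide":[0,0.05,0],"delta_rot":[0,0,0],"fingers":-0.36},{"slide":[0,0,0],"delta_rot":[0,0,0],"fingers":-0.36},{"slide":[0,0,0],"delta_rot":[0,0,0],"fingers":-0.36}])

```text
time_s: 13.5
tcp_pos: [0.5388, 0.023, 0.0842]
eef_rot: [-180.0, 0.0, -90.1]
contact_force: [-0.2, 0.3, 0.3]
gripper_width: 0.0278
gripper_force: 0.0
```

Call:
play_rows(rows=[{"slide":[0,0.006,0],"delta_rot":[0,0,0],"fingers":-0.36},{"slide":[0,0,0],"delta_rot":[0,0,0],"fingers":-0.36},{"slide":[0,0,0],"delta_rot":[0,0,0],"fingers":-0.36}])

```text
time_s: 13.88
tcp_pos: [0.5381, 0.023, 0.0842]
eef_rot: [-180.0, 0.0, -90.1]
contact_force: [1.3, 0.0, 0.6]
gripper_width: 0.0278
gripper_force: 0.5
```

The middle spindle centre is at about (0.546, 0.0232) and it is tight in x too. I check the left one for completeness.

Call:
play_rows(rows=[{"slide":[0,-0.053,0],"delta_rot":[0,0,0],"fingers":-0.36},{"slide":[0,0,-0.3],"delta_rot":[0,0,0],"fingers":-0.36},{"slide":[0,0,-0.3],"delta_rot":[0,0,0],"fingers":-0.36},{"slide":[-0.32,-0.02,0],"delta_rot":[0,0,0],"fingers":-0.36},{"slide":[-0.32,-0.02,0],"delta_rot":[0,0,0],"fingers":-0.36},{"slide":[-0.32,-0.02,0],"delta_rot":[0,0,0],"fingers":-0.36},{"slide":[-0.32,-0.02,0],"delta_rot":[0,0,0],"fingers":-0.36},{"slide":[-0.29,-0.013,0],"delta_rot":[0,0,0],"fingers":-0.36}])

```text
time_s: 14.88
tcp_pos: [0.5601, 0.26, 0.1738]
eef_rot: [180.0, -0.0, -90.1]
contact_force: [-0.3, 0.5, -0.1]
gripper_width: 0.0281
gripper_force: 0.0
```

Call:
play_rows(rows=[{"slide":[0,0,0],"delta_rot":[0,0,0],"fingers":-0.36},{"slide":[0,0,0],"delta_rot":[0,0,0],"fingers":-0.36}])

```text
time_s: 15.12
tcp_pos: [0.5598, 0.2582, 0.1735]
eef_rot: [179.9, -0.0, -90.1]
contact_force: [0.5, 0.5, -0.4]
gripper_width: 0.0282
gripper_force: 0.0
```

Run:
```python
from plant import r
import cv2,pickle
s=r.get_state();c=r.capture("wrist");pickle.dump((s,c),open("w4.pkl","wb"))
cv2.imwrite("pics/w4.png",c["image"])
print(s["tcp_pos"],s["eef_rot"])
```

```text
[0.55983344 0.25818629 0.17351027] [ 1.79941282e+02 -4.44131520e-02 -9.00698768e+01]
```

View pics/w4.png

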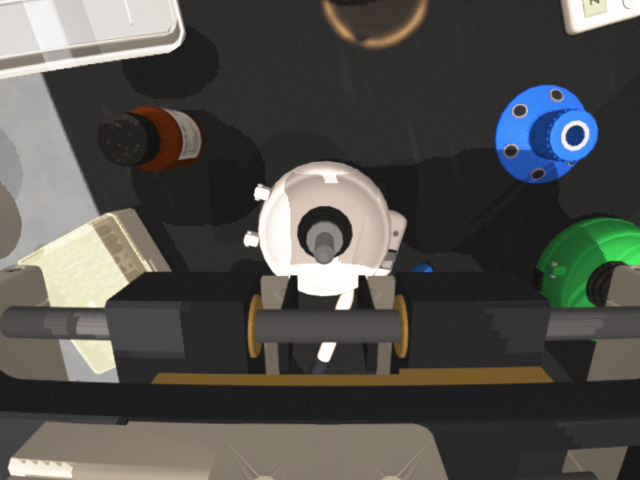

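The left spindle tip is at (324,255), nearly centred between the fingers, so I descend and rock it.

Call:
play_rows(rows=[{"slide":[-0.025,-0.01,0.2],"delta_rot":[0,0,0],"fingers":-0.36},{"slide":[0,0,0.25],"delta_rot":[0,0,0],"fingers":-0.36},{"slide":[0,0,0.14],"delta_rot":[0,0,0],"fingers":-0.36},{"slide":[0,0,0],"delta_rot":[0,0,0],"fingers":-0.36},{"slide":[0,-0.05,0],"delta_rot":[0,0,0],"fingers":-0.36},{"slide":[0,0,0],"delta_rot":[0,0,0],"fingers":-0.36},{"slide":[0,0,0],"delta_rot":[0,0,0],"fingers":-0.36}])

```text
time_s: 16.05
tcp_pos: [0.5695, 0.2623, 0.0864]
eef_rot: [-179.9, 0.1, -90.1]
contact_force: [0.2, 0.2, 0.5]
gripper_width: 0.0281
gripper_force: 0.0
```

Call:
play_rows(rows=[{"slide":[0,-0.017,0],"delta_rot":[0,0,0],"fingers":-0.36},{"slide":[0,0,0],"delta_rot":[0,0,0],"fingers":-0.36},{"slide":[0,0,0],"delta_rot":[0,0,0],"fingers":-0.36}])

```text
time_s: 16.42
tcp_pos: [0.5715, 0.2622, 0.0856]
eef_rot: [180.0, -0.0, -90.1]
contact_force: [0.3, 0.3, 0.4]
gripper_width: 0.0281
gripper_force: 0.0
```

Call:
play_rows(rows=[{"slide":[0,0.06,0],"delta_rot":[0,0,0],"fingers":-0.36},{"slide":[0,0.055,0],"delta_rot":[0,0,0],"fingers":-0.36},{"slide":[0,0,0],"delta_rot":[0,0,0],"fingers":-0.36},{"slide":[0,0,0],"delta_rot":[0,0,0],"fingers":-0.36}])

```text
time_s: 16.92
tcp_pos: [0.5543, 0.2623, 0.0858]
eef_rot: [-180.0, 0.0, -90.1]
contact_force: [-0.3, 0.5, 0.4]
gripper_width: 0.0284
gripper_force: 0.0
```

Call:
play_rows(rows=[{"slide":[0,0.017,0],"delta_rot":[0,0,0],"fingers":-0.36},{"slide":[0,0,0],"delta_rot":[0,0,0],"fingers":-0.36},{"slide":[0,0,0],"delta_rot":[0,0,0],"fingers":-0.36}])

```text
time_s: 17.3
tcp_pos: [0.5518, 0.2621, 0.0855]
eef_rot: [180.0, -0.0, -90.1]
contact_force: [1.3, -0.2, -0.3]
gripper_width: 0.0278
gripper_force: 0.0
```

The left spindle also swings about 20 mm without force, so it is worn and the middle one is confirmed as tight. Now to the rotor.

Call:
play_rows(rows=[{"slide":[0,-0.06,0],"delta_rot":[0,0,0],"fingers":-0.36},{"slide":[0,0,-0.3],"delta_rot":[0,0,0],"fingers":-0.36},{"slide":[0,0,-0.3],"delta_rot":[0,0,0],"fingers":-0.36},{"slide":[0.31,0.184,0],"delta_rot":[0,0,0],"fingers":0.9},{"slide":[0.31,0.184,0],"delta_rot":[0,0,0],"fingers":0.9},{"slide":[0.31,0.184,0],"delta_rot":[0,0,0],"fingers":0.9},{"slide":[0.31,0.184,0],"delta_rot":[0,0,0],"fingers":0.9},{"slide":[0.31,0.184,0],"delta_rot":[0,0,0],"fingers":0.9}])

```text
time_s: 18.3
tcp_pos: [0.4219, 0.0285, 0.1759]
eef_rot: [-180.0, 0.0, -90.1]
contact_force: [-0.1, -0.5, 0.1]
gripper_width: 0.0722
gripper_force: 0.0
```

Call:
play_rows(rows=[{"slide":[0,0,0],"delta_rot":[0,0,1],"fingers":0.9},{"slide":[0,0,0],"delta_rot":[0,0,1],"fingers":0.9},{"slide":[0,0,0],"delta_rot":[0,0,1],"fingers":0.9},{"slide":[0,0,0],"delta_rot":[0,0,1],"fingers":0.9},{"slide":[0,0,0],"delta_rot":[0,0,1],"fingers":0.9},{"slide":[0,0,0],"delta_rot":[0,0,1],"fingers":0.9},{"slide":[0,0,0],"delta_rot":[0,0,1],"fingers":0.9},{"slide":[0,0,0],"delta_rot":[0,0,1],"fingers":0.9}])

```text
time_s: 19.3
tcp_pos: [0.4229, 0.0298, 0.1758]
eef_rot: [-180.0, 0.0, -126.9]
contact_force: [0.2, -0.5, -0.6]
gripper_width: 0.0833
gripper_force: 0.0
```

Call:
play_rows(rows=[{"slide":[0,0,0],"delta_rot":[0,0,1],"fingers":0.9},{"slide":[0,0,0],"delta_rot":[0,0,1],"fingers":0.9},{"slide":[0,0,0],"delta_rot":[0,0,1],"fingers":0.9},{"slide":[0,0,0],"delta_rot":[0,0,1],"fingers":0.9},{"slide":[0,0,0],"delta_rot":[0,0,1],"fingers":0.9},{"slide":[0,0,0],"delta_rot":[0,0,1],"fingers":0.9},{"slide":[0,0,0],"delta_rot":[0,0,1],"fingers":0.9},{"slide":[0,0,0],"delta_rot":[0,0,1],"fingers":0.9}])

```text
time_s: 20.3
tcp_pos: [0.4229, 0.0298, 0.1758]
eef_rot: [180.0, 0.0, -163.6]
contact_force: [0.4, 0.5, 0.6]
gripper_width: 0.0832
gripper_force: 0.0
```

Call:
play_rows(rows=[{"slide":[0,0,0],"delta_rot":[0,0,1],"fingers":0.9},{"slide":[0,0,0],"delta_rot":[0,0,1],"fingers":0.9},{"slide":[0,0,0],"delta_rot":[0,0,1],"fingers":0.9},{"slide":[0,0,0],"delta_rot":[0,0,0.63],"fingers":0.9},{"slide":[0,0,0],"delta_rot":[0,0,0],"fingers":0.9},{"slide":[0,0,0],"delta_rot":[0,0,0],"fingers":0.9}])

```text
time_s: 21.05
tcp_pos: [0.4226, 0.0298, 0.1757]
eef_rot: [180.0, 0.0, 180.0]
contact_force: [0.3, 0.4, 0.7]
gripper_width: 0.0834
gripper_force: 0.0
```

Run:
```python
from plant import r
import cv2,pickle
s=r.get_state();c=r.capture("wrist");pickle.dump((s,c),open("w5.pkl","wb"))
cv2.imwrite("pics/w5.png",c["image"])
print(s["tcp_pos"],s["eef_rot"])
```

```text
[0.42264967 0.02981737 0.17567342] [1.79996936e+02 9.76137399e-03 1.79987875e+02]
```

View pics/w5.png

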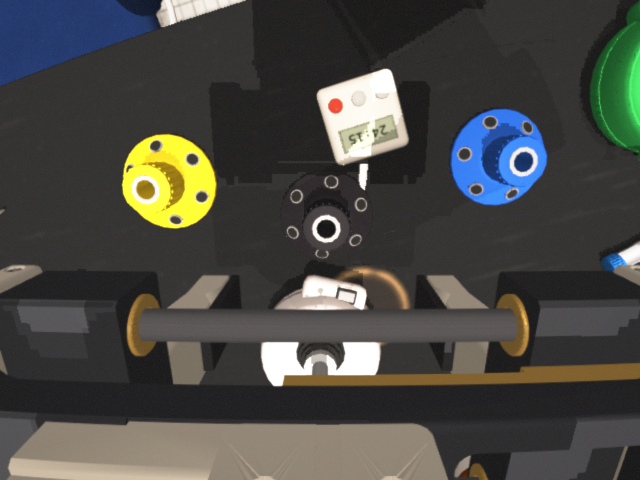

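The black rotor's collar ring is at (327,229), between the open fingers at x≈200 and 455.

Run:
```python
import pickle
from h import *
s,c=pickle.load(open("w5.pkl","rb")); P=(s["tcp_pos"],s["eef_rot"])
g=c["image"][209:249,307:347].min(2); ys,xs=np.where(g>150)
(u,v),rad=cv2.minEnclosingCircle(np.c_[xs,ys].astype(np.float32)); u+=307;v+=209
w=world(c,(u,v),.05,P); print(u,v,rad,len(xs),w.round(4),(w-P[0]).round(4))
```

```text
325.95454597473145 228.31818199157715 14.145888328552246 334 [0.4232 0.0294 0.05  ] [ 0.0006 -0.0004 -0.1257]
```

Call:
play_rows(rows=[{"slide":[-0.004,-0.003,0.25],"delta_rot":[0,0,0],"fingers":0.5},{"slide":[0,0,0.3],"delta_rot":[0,0,0],"fingers":0.3},{"slide":[0,0,0.3],"delta_rot":[0,0,0],"fingers":0.2},{"slide":[0,0,0.14],"delta_rot":[0,0,0],"fingers":0.2},{"slide":[0,0,0],"delta_rot":[0,0,0],"fingers":0.2},{"slide":[0,0,0],"delta_rot":[0,0,0],"fingers":0.2}])

```text
time_s: 21.85
tcp_pos: [0.4237, 0.0297, 0.0278]
eef_rot: [180.0, 0.1, 180.0]
contact_force: [-0.7, -0.6, 0.4]
gripper_width: 0.0527
gripper_force: 0.0
```

Call:
play_rows(rows=[{"slide":[0,0,0.02],"delta_rot":[0,0,0],"fingers":0.2},{"slide":[0.003,0,0],"delta_rot":[0,0,0],"fingers":-0.3},{"slide":[0,0,0],"delta_rot":[0,0,0],"fingers":-0.3},{"slide":[0,0,0],"delta_rot":[0,0,0],"fingers":-0.3},{"slide":[0,0,0],"delta_rot":[0,0,0],"fingers":-0.3}], squeeze=20)

```text
time_s: 22.48
tcp_pos: [0.4227, 0.0294, 0.0245]
eef_rot: [180.0, 0.0, 179.9]
contact_force: [-1.6, -0.0, 6.7]
gripper_width: 0.0387
gripper_force: 20.0
```

Call:
play_rows(rows=[{"slide":[0,0,-0.2],"delta_rot":[0,0,0],"fingers":-0.3},{"slide":[0,0,-0.3],"delta_rot":[0,0,0],"fingers":-0.3},{"slide":[0,0,-0.3],"delta_rot":[0,0,0],"fingers":-0.3},{"slide":[0,0,-0.08],"delta_rot":[0,0,0],"fingers":-0.3},{"slide":[0,0,0],"delta_rot":[0,0,0],"fingers":-0.3},{"slide":[0,0,0],"delta_rot":[0,0,0],"fingers":-0.3}])

```text
time_s: 23.22
tcp_pos: [0.4216, 0.029, 0.1546]
eef_rot: [-180.0, -0.1, 179.9]
contact_force: [0.4, -0.5, -1.6]
gripper_width: 0.039
gripper_force: 20.0
```

Call:
play_rows(rows=[{"slide":[-0.2,-0.01,0],"delta_rot":[0,0,0],"fingers":-0.3},{"slide":[-0.2,-0.01,0],"delta_rot":[0,0,0],"fingers":-0.3},{"slide":[-0.2,-0.01,0],"delta_rot":[0,0,0],"fingers":-0.3},{"slide":[-0.2,-0.01,0],"delta_rot":[0,0,0],"fingers":-0.3},{"slide":[0,0,0],"delta_rot":[0,0,0],"fingers":-0.3},{"slide":[0,0,0],"delta_rot":[0,0,0],"fingers":-0.3}])

```text
time_s: 23.98
tcp_pos: [0.5413, 0.0229, 0.1543]
eef_rot: [-179.9, -0.2, 179.9]
contact_force: [-1.4, 0.6, -0.9]
gripper_width: 0.0386
gripper_force: 20.0
```

Run:
```python
from plant import r
import cv2,pickle
s=r.get_state();c=r.capture("wrist");pickle.dump((s,c),open("w6.pkl","wb"))
cv2.imwrite("pics/w6.png",c["image"])
print(s["tcp_pos"],s["eef_rot"],s["contact_force"])
```

```text
[0.54127873 0.0228741  0.15428146] [-179.9406749    -0.19457682  179.90098534] [-1.4072452   0.59019183 -0.8556865 ]
```

View pics/w6.png

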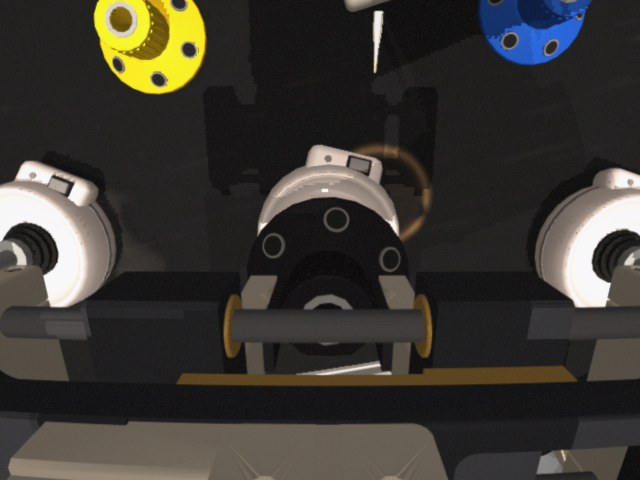

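The rotor hangs level in the grip, with its skirt over the middle housing. Its collar ring spans x 304–352 with its top edge at v≈294, so its centre is about (328,317).

Run:
```python
import pickle
from h import *
s,c=pickle.load(open("w6.pkl","rb")); P=(s["tcp_pos"],s["eef_rot"])
for u in [(328,294),(304,317),(352,317),(328,317)]:
    w=world(c,u,P[0][2]+.0255,P); print(u,(w-P[0]).round(4))
# skirt holes at 3 visible pockets
for u in [(336,219),(273,245),(391,259)]: print((world(c,u,P[0][2]-.0245+.010,P)-P[0]).round(4))
```

```text
(328, 294) [-0.0108  0.001   0.0255]
(304, 317) [-0.0006 -0.0089  0.0255]
(352, 317) [-0.0006  0.0108  0.0255]
(328, 317) [-0.0006  0.001   0.0255]
[-0.0326  0.005  -0.0145]
[-0.0193 -0.0266 -0.0145]
[-0.0118  0.033  -0.0145]
```

Call:
play_rows(rows=[{"slide":[-0.03,0.002,0.08],"delta_rot":[0,0,0],"fingers":-0.3},{"slide":[0,0,0.07],"delta_rot":[0,0,0],"fingers":-0.3},{"slide":[0,0,0],"delta_rot":[0,0,0],"fingers":-0.3},{"slide":[0,0,0],"delta_rot":[0,0,0],"fingers":-0.3},{"slide":[0,0,0],"delta_rot":[0,0,0],"fingers":-0.3}])

```text
time_s: 24.65
tcp_pos: [0.5473, 0.0236, 0.1339]
eef_rot: [180.0, 0.0, 179.9]
contact_force: [0.2, -0.2, -0.9]
gripper_width: 0.039
gripper_force: 20.0
```

Call:
play_rows(rows=[{"slide":[0.007,-0.002,0.03],"delta_rot":[0,0,0],"fingers":-0.3},{"slide":[0,0,0.03],"delta_rot":[0,0,0],"fingers":-0.3},{"slide":[0,0,0],"delta_rot":[0,0,0],"fingers":-0.3},{"slide":[0,0,0],"delta_rot":[0,0,0],"fingers":-0.3}])

```text
time_s: 25.15
tcp_pos: [0.546, 0.0232, 0.1245]
eef_rot: [-180.0, -0.0, 179.9]
contact_force: [-0.2, 1.0, -1.5]
gripper_width: 0.039
gripper_force: 20.0
```

Call:
play_rows(rows=[{"slide":[0,0,0.02],"delta_rot":[0,0,0],"fingers":-0.3},{"slide":[0,0,0],"delta_rot":[0,0,0],"fingers":-0.3},{"slide":[0,0,0],"delta_rot":[0,0,0],"fingers":-0.3}])

```text
time_s: 25.52
tcp_pos: [0.546, 0.0233, 0.1216]
eef_rot: [-180.0, 0.0, 179.9]
contact_force: [-0.7, -0.9, -1.4]
gripper_width: 0.0388
gripper_force: 20.0
```

Call:
play_rows(rows=[{"slide":[0,0,0.05],"delta_rot":[0,0,0],"fingers":-0.3},{"slide":[0,0,0.05],"delta_rot":[0,0,0],"fingers":-0.3},{"slide":[0,0,0],"delta_rot":[0,0,0],"fingers":-0.3},{"slide":[0,0,0],"delta_rot":[0,0,0],"fingers":-0.3}])

```text
time_s: 26.02
tcp_pos: [0.546, 0.0232, 0.1065]
eef_rot: [-180.0, -0.0, 179.9]
contact_force: [0.3, -0.7, -1.7]
gripper_width: 0.039
gripper_force: 20.0
```

Call:
play_rows(rows=[{"slide":[0,0,0.05],"delta_rot":[0,0,0],"fingers":-0.3},{"slide":[0,0,0.05],"delta_rot":[0,0,0],"fingers":-0.3},{"slide":[0,0,0],"delta_rot":[0,0,0],"fingers":-0.3},{"slide":[0,0,0],"delta_rot":[0,0,0],"fingers":-0.3}])

```text
time_s: 26.52
tcp_pos: [0.546, 0.0232, 0.0915]
eef_rot: [-180.0, -0.0, 179.9]
contact_force: [0.1, 0.2, -0.7]
gripper_width: 0.0387
gripper_force: 20.0
```

Smooth so far, with about 5 mm left to the flange.

Call:
play_rows(rows=[{"slide":[0,0,0.025],"delta_rot":[0,0,0],"fingers":-0.3},{"slide":[0,0,0],"delta_rot":[0,0,0],"fingers":-0.3},{"slide":[0,0,0],"delta_rot":[0,0,0],"fingers":-0.3}])

```text
time_s: 26.9
tcp_pos: [0.546, 0.0233, 0.0879]
eef_rot: [180.0, 0.0, 179.9]
contact_force: [-0.4, -0.2, -1.6]
gripper_width: 0.0386
gripper_force: 20.0
```

Call:
play_rows(rows=[{"slide":[0,0,0.01],"delta_rot":[0,0,0],"fingers":-0.3},{"slide":[0,0,0],"delta_rot":[0,0,0],"fingers":-0.3},{"slide":[0,0,0],"delta_rot":[0,0,0],"fingers":-0.3}])

```text
time_s: 27.28
tcp_pos: [0.5462, 0.0233, 0.0865]
eef_rot: [180.0, 0.0, 179.9]
contact_force: [0.9, 0.6, -0.1]
gripper_width: 0.0387
gripper_force: 20.0
```

Call:
play_rows(rows=[{"slide":[0,0,0.008],"delta_rot":[0,0,0],"fingers":-0.3},{"slide":[0,0,0],"delta_rot":[0,0,0],"fingers":-0.3},{"slide":[0,0,0],"delta_rot":[0,0,0],"fingers":-0.3}])

```text
time_s: 27.65
tcp_pos: [0.5467, 0.0233, 0.0863]
eef_rot: [180.0, 0.1, 180.0]
contact_force: [-2.9, 0.6, 9.0]
gripper_width: 0.0387
gripper_force: 20.0
```

A 9 N upward force at TCP z 0.0863 (expected 0.0865) shows the rotor is seated on the flange, so I release it and retreat upward.

Call:
play_rows(rows=[{"slide":[0.003,0,-0.004],"delta_rot":[0,0,0],"fingers":0},{"slide":[0,0,0],"delta_rot":[0,0,0],"fingers":0.4},{"slide":[0,0,0],"delta_rot":[0,0,0],"fingers":0.7},{"slide":[0,0,0],"delta_rot":[0,0,0],"fingers":0.7},{"slide":[0,0,-0.2],"delta_rot":[0,0,0],"fingers":0.7},{"slide":[0,0,-0.3],"delta_rot":[0,0,0],"fingers":0.7},{"slide":[0,0,-0.3],"delta_rot":[0,0,0],"fingers":0.7},{"slide":[0,0,0],"delta_rot":[0,0,0],"fingers":0.7}])

```text
time_s: 28.65
tcp_pos: [0.5477, 0.0237, 0.2096]
eef_rot: [179.9, 0.4, 180.0]
contact_force: [-0.1, -0.5, -1.2]
gripper_width: 0.074
gripper_force: 0.0
```

Run:
```python
from plant import r
import cv2
s=r.get_state();c=r.capture("wrist");d=r.capture("top")
a=c["image"][100:400,150:500]; b=cv2.resize(d["image"][150:300,220:400],(360,300),interpolation=cv2.INTER_CUBIC)
cv2.imwrite("pics/w7.png",cv2.hconcat([a,b])); print(s["time_s"],s["tcp_pos"],s["gripper_width"])
```

```text
28.65 [0.54766854 0.02374804 0.2096093 ] 0.0739762914097494
```

View pics/w7.png

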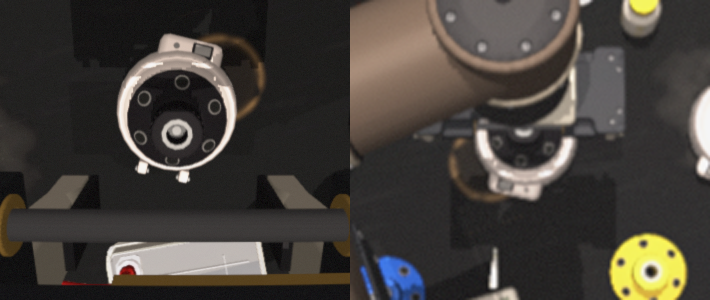

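The rotor sits level and concentric on the middle spinner, with the spindle end visible in the bore at crop (177,131), and the gripper is clear. I hand the job in.

```bash
python3 -c "
from plant import r
print(r.close_job())"
```

```text
the job is handed in; nothing more can be done
None
```

The middle spindle is the tight one; the rotor is on it, fully down on the flange and released, and I handed the job in at about 28.7 s with the left and right spindles both found worn.

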